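Set the key cutter to cutting and start it

ROBOT

A 6-joint arm with a two-finger parallel gripper is mounted at the origin on the work surface. World frame = base frame: x ahead of the robot, y to its left, z up, the work surface at z = 0. Lengths are in m, angles in rad, forces in N, time in s.
With the tool pointing down it reaches from about 0.325 to 0.75 m from the base axis. Payload 7.6 kg.
Tool frame: the origin (TCP) lies midway between the tips of the shut fingers; the grasp point (between the pads) lies 19 mm behind it; z points along the fingers, y is the direction in which the jaws open and shut (so a half turn about z gives the same grasp; the last joint's range is limited). The gripper opens to 85 mm and grips with 20 to 120 N. Pads are 22 mm wide; open, the fingers measure 114 mm over their backs; the gripper's body (76 mm by 85 mm) begins 54 mm behind the grasp point. The pads swing forward as they close: fully open they stand 13 mm farther back than shut.
Start: joints at [1.146, 0.052, 1.401, -0, 1.689, -0.07], TCP at [0.182, 0.492, 0.231] pointing down, gripper open.
Joint ranges: [-2.9, 2.9], [-0.91, 2.17], [0.12, 2.37], [-1.06, 4.2], [0.26, 2.73], [-2.93, 2.93]. Speed limits (rad/s): [2.57, 2.57, 3.01, 3.14, 3.14, 3.14].

INTERFACE

Orientations are given as a unit quaternion [x, y, z, w].
In Python, from plant import bot gives the robot as it stands. The module is installed in compiled form; this text tells all that it offers.
- The arm moves only by the shell command python3 -m inch 'ROWS' [FORCE]. ROWS is JSON, a list of rows, each a list of 7 numbers: the closure, from 0 (fully open) to 1 (shut), then the shift along the tool's x, y, z normalised to -1 to 1, where 1 is 0.03 m, then the turn, a rotation vector about the tool's x, y, z normalised to -1 to 1, where 1 is 180 degrees. In form: [[grip, dx, dy, dz, ax, ay, az], ...]. A call has 1 to 5 rows; each row shifts and turns the commanded pose from where the row before left it, along the tool's axes as they then stand; what a row does not reach is not made up. A row lasts 1/8 s, in which the tool goes at most 62.5 mm and 10.7 degrees, less where a joint would pass 70% of its speed; a pose out of reach is approached as far as the arm can. A call with a number of a shift or a turn outside -1 to 1 is refused whole. A call with a gripper value outside its range is refused whole. The fingers move at their own pace and stop on an object; FORCE is the grip in N (left out, the last holds). Time passes only in rows, so rows that do not move let the fingers close. It gives the time, the measured TCP pose, the force and the opening at its end, in the units of the state.
- bot.read_state(): the state, without advancing time (a new reading comes with each control period).
- bot.read_camera(name): name is "scene" or "side" or "wrist"; returns a dict with "image" (420x560x3 uint8, red, green, blue), "camera_matrix" (3x3 intrinsics, pixels), "world_from_camera" (4x4, takes a point from camera to world coordinates). Camera axes: x right, y up, looking along -z (the intrinsics and any distortion apply to the point x, -y, -z); pixel columns grow to the right and rows downward; lengths in m; the calibration is good to about 2 mm. A picture is of the moment at which its call begins. There is no depth.
- bot.close_job(): hands the job in, once; it reports no verdict.
Trained networks look in a picture, given as the dict that the camera call returned (one of the last four; its "shot" number tells which), for a name from the list of things; names that differ only in an ending like _2 or _b are one class to them, and where a whole thing is asked for, a point or a joint stands for the part that bears it (a point fixed in the world has none). Each returns a list of dicts, best first, with "conf" (0 to 1); they miss things now and then, are a little off and sometimes report something else, mostly with a low value. They report only what shows in the picture. A call takes as long as a camera call.
- bot.masks_of(picture, query): "region" (420x560 bool, what is visible of it) and "centre" ([row, column] as shares, 0 to 1, of the picture: columns of its width, rows of its height, amid what is visible of it).
- bot.pinpoint(picture, query): "centre" ([row, column] as shares, 0 to 1, of the picture: columns of its width, rows of its height: a listed point, or the origin of a listed thing).
The state is a dict: "time_s": time; "q": joint angles; "qvel": joint speeds; "effort": joint torques, N m; "ee_pos": TCP position; "orientation": TCP orientation; "contact_force": force on the tool from outside, world axes, zero at the start; "torque": the same for the moment, N m; "gripper_width": finger opening in m.
Only numpy, scipy, OpenCV 4.12 (cv2) and the standard library are available. Lean on these libraries where they do the work, as an engineer would, in place of code of your own. Each camera call takes 0.05 s, during which the arm holds its last target.

TASK

On the key cutting machine, push the red lever knob along its slot, away from the white mark, past the click at the yellow mark and fully home to the second stop at the green mark. Then press the green button on the switch box right down and let it go. Only push with the fingers: do not grip the lever knob, do not press the green button before the lever is home, never press the red button, and leave the key fob, oil bottle and brush where they are.

Things in the scene. Friction and masses are not known exactly. Their poses are not given: they have to be found in the camera images.
- machine: Green key cutting machine fixed to the bench, 260 (x) x 420 (y) x 90 mm up to its flat deck; origin under its centre; x is the way the lever is pushed (roughly away from the robot), z up. Slot on the deck at y = -130 mm; knob centre runs from x = -75 to -5 mm; a rib 8 mm high at x = 45 mm. Cutter and motor, up to 125 mm above the deck, fill y > 5 mm; the rest of the deck is free but for the key fob.
- lever (a joint): Slide of the lever along the machine's +x, m: 0 = off (white marks), about 0.032 = first detent (yellow marks), 0.070 = second stop (green marks, hard end). Spring-ball detents: about 9 N to leave off, 2 N between, about 9 N again to leave the first detent; beyond about 0.064 it snaps by itself to 0.070 and stays; left between detents, it stays there.
- lever_knob (a point): Centre of the red lever knob, 30 mm along x, 30 mm across, 32 mm high, plus-shaped with flat faces 24 mm (near and far) and 19 mm (sides) wide; the centre is 30 mm above the deck, so the knob spans 14 to 46 mm above the deck; below it only a steel blade 12 x 6 mm.
- switchbox: Grey switch box fixed to the bench, 120 (x) x 60 (y) x 45 mm; origin under its centre. Two round push buttons stand on top in black housings, green at x = -35 mm, red at x = +35 mm in the box's frame.
- start_top (a point): Centre of the top face of the green start button, 30 mm across, when it is up; it moves with the button. Pressed straight down 6 mm against a spring, about 5 N when fully down; it springs back.
- start (a joint): Travel of the green button, m: 0 up, 0.006 fully down.
- stop_top (a point): Centre of the top face of the red stop button, 30 mm across, same make.
- stop (a joint): Travel of the red button, m: 0 up, 0.006 fully down.
- fob: Loose key with black plastic head, about 73 x 26 x 9 mm, lying on the machine's deck left of the lever; to be left alone. Origin on its underside where the head meets the blade.
- oil: Loose yellow oil bottle, 40 mm across, 110 mm high, standing on the bench; to be left alone. Origin under its centre.
- brush: Loose brush, 180 mm long, lying on the bench; to be left alone. Origin under its middle.

How it is judged:
On the way, in this order (a step that is already met when the one before it is completed fails the run):
1. the lever is at the second stop (within 5 mm) (value of joint lever above 0.065 m), for 0.2 s.
2. the green button is pressed down (at least 4.5 of 6 mm) (value of joint start above 0.0045 m), for 0.05 s.
At the end, for the whole second after the job is handed in: The lever rests within 5 mm of its second stop, both buttons are up, and key fob, oil bottle (upright) and brush are within 30 mm of where they were (value of joint lever above 0.065 m and value of joint each of start, stop below 0.0015 m and distance of each of fob, oil, brush from where it was at the start of the episode below 0.03 m and angle between oil's own z axis and vertical below 0.2 rad); the robot touches nothing.
It fails at once if the lever knob is gripped (pressed on two opposite faces at once) (contact force between each of lever_c0, lever_c1 and the fingers above 1.5 N or contact force between each of lever_c2, lever_c3 and the fingers above 1.5 N).
It fails at once if the green button is pressed (over 3 mm) before the lever is home (value of joint start above 0.003 m and value of joint lever below 0.062 m).
It fails at once if the red button is pressed (over 3 mm) (value of joint stop above 0.003 m).
It fails at once if the key fob, oil bottle or brush is lifted or shifted by more than 30 mm, or the bottle tipped (distance of any of fob, oil, brush from where it was at the start of the episode above 0.03 m or angle between oil's own z axis and vertical above 0.3 rad).
It also fails if it takes over 48 s, if anything falls off the work surface, if the arm or the gripper's body presses on something with over 40 N, if the wrist force passes 120 N, or if a joint passes its speed limit or range.

## Working session

There is one attempt and no reset: what is moved stays moved. The work goes in short steps, Python scripts to look and compute and a shell command to move; the robot and the scene stay as the last step left them, time stands still between calls to the robot, and variables do not carry over. Pictures are saved under pics/ and viewed, and the job is handed in when it is done.

```bash
mkdir -p pics; ls; cat > h.py <<'E'
import numpy as np, cv2
from plant import bot
def ray(p,c):
    K=np.array(p["camera_matrix"]);T=np.array(p["world_from_camera"])
    r,cc=c; u=cc*560; v=r*420
    d=np.array([(u-K[0,2])/K[0,0],-(v-K[1,2])/K[1,1],-1.])
    return T[:3,3],T[:3,:3]@(d/np.linalg.norm(d))
def tri(rs):
    A=np.zeros((3,3));b=np.zeros(3)
    for o,d in rs:
        P=np.eye(3)-np.outer(d,d);A+=P;b+=P@o
    x=np.linalg.solve(A,b)
    return x,[round(float(np.linalg.norm((np.eye(3)-np.outer(d,d))@(x-o)))*1000,1) for o,d in rs]
def onz(r,z):
    o,d=r; return o+d*(z-o[2])/d[2]
def proj(p,X):
    K=np.array(p["camera_matrix"]);T=np.linalg.inv(np.array(p["world_from_camera"]))
    c=T[:3,:3]@np.array(X)+T[:3,3]
    return (K[0,0]*c[0]/-c[2]+K[0,2], K[1,1]*-c[1]/-c[2]+K[1,2])
E
python3 - <<'E'
from h import *
P={n:bot.read_camera(n) for n in("scene","side","wrist")}
print(P["scene"].keys())
for n in P: cv2.imwrite(f"pics/a_{n}.png",P[n]["image"][:,:,::-1]); print(n,np.round(P[n]["camera_matrix"],1).tolist(),np.round(P[n]["world_from_camera"],3).tolist())
for q in "machine lever_knob switchbox start_top stop_top fob oil brush".split():
    rs=[]
    for n in P:
        r=bot.pinpoint(P[n],q)
        print(q,n,[(round(x["conf"],2),np.round([x["centre"][1]*560,x["centre"][0]*420]).tolist()) for x in r[:3]])
        if r and r[0]["conf"]>.4: rs.append(ray(P[n],r[0]["centre"]))
    if len(rs)>1: print("  tri",tri(rs))
    elif rs: print("  z0",onz(rs[0],0),"z.12",onz(rs[0],.12))
s=bot.read_state(); print(s)
E
```

```text
pics
dict_keys(['image', 'camera_matrix', 'world_from_camera', 'shot'])
scene [[390.7, 0.0, 285.6], [0.0, 390.7, 208.4], [0.0, 0.0, 1.0]] [[0.8, -0.381, 0.464, 0.981], [0.6, 0.516, -0.611, -0.701], [-0.007, 0.767, 0.641, 0.683], [0.0, 0.0, 0.0, 1.0]]
side [[526.5, 0.0, 279.8], [0.0, 526.5, 209.7], [0.0, 0.0, 1.0]] [[-0.926, 0.283, -0.25, 0.293], [-0.377, -0.657, 0.652, 0.53], [0.02, 0.698, 0.715, 0.841], [0.0, 0.0, 0.0, 1.0]]
wrist [[328.6, 0.0, 282.0], [0.0, 328.6, 217.6], [0.0, 0.0, 1.0]] [[0.348, -0.901, -0.261, 0.117], [0.937, 0.334, 0.098, 0.517], [-0.001, -0.278, 0.961, 0.373], [0.0, 0.0, 0.0, 1.0]]
machine scene [(0.84, [337.0, 191.0])]
machine side [(0.69, [220.0, 326.0])]
machine wrist []
  tri (array([0.56892045, 0.08653874, 0.01195164]), [4.0, 4.0])
lever_knob scene [(0.45, [285.0, 167.0])]
lever_knob side [(0.85, [295.0, 260.0]), (0.28, [304.0, 175.0])]
lever_knob wrist []
  tri (array([ 0.47331458, -0.02763506,  0.11696621]), [3.0, 3.0])
switchbox scene [(0.57, [233.0, 273.0])]
switchbox side [(0.8, [319.0, 198.0]), (0.42, [332.0, 175.0])]
switchbox wrist []
  tri (array
[... 861 characters left out ...]
])
{'time_s': 1.35, 'q': array([ 1.14567611e+00,  5.22058298e-02,  1.40071219e+00, -1.56380577e-05,
        1.68861231e+00, -7.02816701e-02]), 'qvel': array([ 5.65553029e-04,  8.24258592e-04,  8.40189105e-05,  5.76532213e-04,
       -8.24974403e-04,  2.23764521e-03]), 'effort': array([ 1.38373107e-03, -3.81525457e+01, -3.60316372e+01,  7.05380126e-05,
        1.26379741e-04,  7.81650073e-06]), 'ee_pos': array([0.18238403, 0.49231474, 0.23131412]), 'orientation': array([1.76490854e-01, 9.84302280e-01, 2.83046140e-05, 1.51673280e-05]), 'contact_force': array([ 0.38470916, -0.80236374,  0.62040182]), 'torque': array([ 0.00720872, -0.03533104,  0.0492963 ]), 'gripper_width': 0.08544721659120519}
```

View pictures.

View pics/a_scene.png

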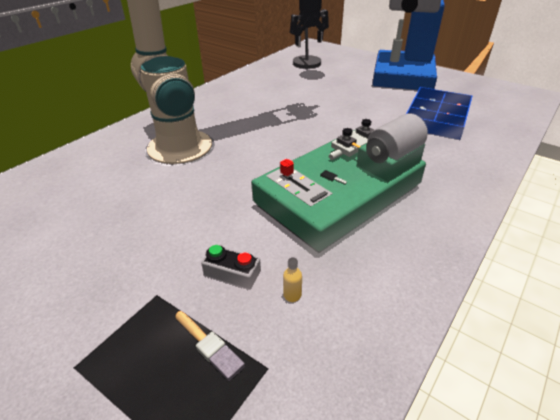

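View pics/a_side.png

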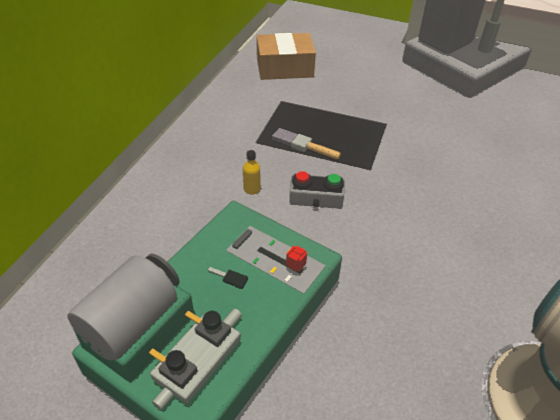

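```bash
python3 - <<'E'
from h import *
from scipy.optimize import least_squares
P={n:bot.read_camera(n) for n in("scene","side")}
f=lambda u,v:(v/420,u/560)
st=tri([ray(P["scene"],f(246,255)),ray(P["side"],f(300,175))]);print("stop",st)
g=tri([ray(P["scene"],f(215,249)),ray(P["side"],f(332,175))]);print("start",g)
# fit machine pose to masks: silhouette of deck by green color
def pts(x,y,a,L):
    c,s=np.cos(a),np.sin(a)
    return [np.array([x+c*p[0]-s*p[1],y+s*p[0]+c*p[1],p[2]]) for p in L]
for n in P:
    im=cv2.resize(P[n]["image"][:,:,::-1],None,fx=3,fy=3,interpolation=cv2.INTER_CUBIC)
    for a,col in((-10,(0,0,255)),(-6,(255,0,0)),(-14,(0,255,255))):
        a=np.radians(a);k=np.array([.4733,-.0276]);c,s=np.cos(a),np.sin(a)
        o=k-np.array([[c,-s],[s,c]])@np.array([-.075,-.13])
        L=[(-.13,-.21,.09),(.13,-.21,.09),(.13,.21,.09),(-.13,.21,.09)]
        q=np.array([proj(P[n],X) for X in pts(*o,a,L)])*3
        cv2.polylines(im,[q.astype(int)],True,col,1)
        q=np.array([proj(P[n],X) for X in pts(*o,a,[(-.075,-.13,.09),(-.005,-.13,.09)])])*3
        cv2.polylines(im,[q.astype(int)],True,col,1)
    x0,y0=(700,350) if n=="scene" else (400,580)
    cv2.imwrite(f"pics/b_{n}.png",im[y0:y0+560,x0:x0+700])
    np.save(f"pics/{n}.npy",P[n]["image"])
E
```

```text
stop (array([ 0.56239184, -0.29086484,  0.06909013]), [0.9, 0.9])
start (array([ 0.49729302, -0.31827305,  0.07003424]), [1.3, 1.3])
```

View pics/b_scene.png

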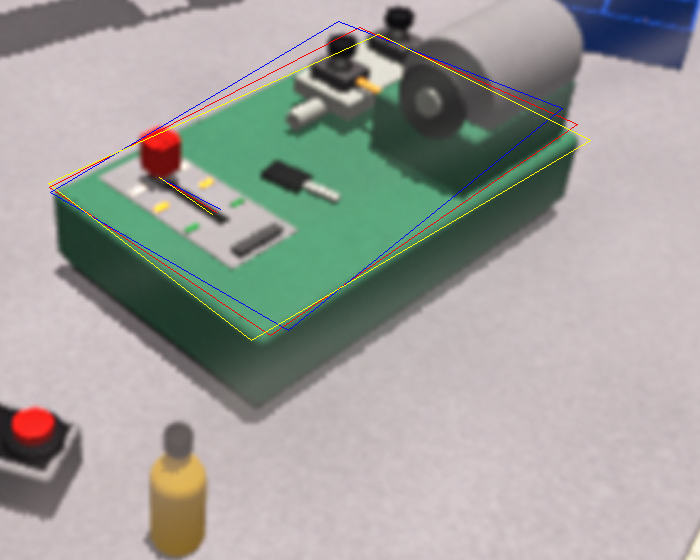

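View pics/b_side.png

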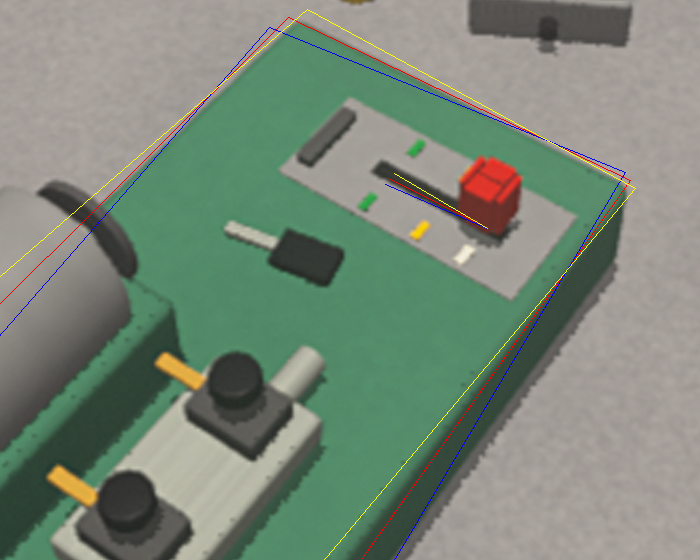

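```bash
python3 - <<'E'
from h import *
from scipy.optimize import least_squares
P={n:bot.read_camera(n) for n in("scene","side")}
A=(-.13,-.21,.09);B=(.13,-.21,.09);C=(.13,.21,.09)
S=(700,350);D=(400,580)
ob=[("scene",A,(55,190),S),("scene",B,(256,342),S),("scene",C,(580,135),S),("side",A,(627,195),D),("side",B,(287,22),D)]
def world(t,p):
    c,s=np.cos(t[2]),np.sin(t[2]);return np.array([t[0]+c*p[0]-s*p[1],t[1]+s*p[0]+c*p[1],p[2]])
def res(t):
    return np.concatenate([np.array(proj(P[n],world(t,p)))-(np.array(o)+off)/3 for n,p,o,off in ob])
r=least_squares(res,[.57,.087,-.17]);t=r.x
print(t[:2],np.degrees(t[2]),np.round(r.fun,1))
print("knob by pose",world(t,(-.075,-.13,.12)),"home",world(t,(-.005,-.13,.12)))
for n,off in (("scene",S),("side",D)):
    for zz in(.104,.136): print(n,[np.round(np.array(proj(P[n],world(t,(-.075+a,-.13+b,zz))))*3-off) .tolist() for a,b in((-.015,-.012),(-.015,.012),(.015,-.012),(.015,.012))])
E
```

```text
[0.57471586 0.08810843] -12.017884984898048 [-0.7 -2.1  3.  -2.   2.4 -1.5  0.9 -2.   2.3 -1.7]
knob by pose [ 0.47429145 -0.02342604  0.12      ] home [ 0.54275723 -0.03800123  0.12      ]
scene [[142.0, 161.0], [162.0, 150.0], [164.0, 175.0], [185.0, 165.0]]
scene [[141.0, 130.0], [162.0, 119.0], [164.0, 144.0], [186.0, 134.0]]
side [[517.0, 217.0], [495.0, 243.0], [474.0, 194.0], [452.0, 220.0]]
side [[520.0, 182.0], [497.0, 209.0], [476.0, 159.0], [453.0, 185.0]]
```

The side and scene pictures show the knob at side (296,258), and at scene (287,167). The machine yaw is about -11.5°. The triangulated knob centre (0.473, -0.027, 0.117) matches the deck pose and the expected height of 0.12. The green button is at (0.497, -0.318, 0.070) and the red one at (0.562, -0.291), 70 mm apart as specified. Next I approach with the fingers shut.

```bash
python3 -m inch '[[1,-0.77,-1,0,0,0,-0.049],[1,-0.77,-1,0,0,0,0],[1,-0.77,-1,0,0,0,0],[1,-0.77,-1,0,0,0,0],[1,-0.77,-1,0,0,0,0]]' 20
python3 -m inch '[[1,-0.77,-1,0,0,0,0],[1,-0.77,-1,0,0,0,0],[1,-0.77,-1,0,0,0,0],[1,-0.77,-1,0,0,0,0],[1,-0.77,-1,0,0,0,0]]'
python3 -m inch '[[1,-0.77,-1,0,0,0,0],[1,-0.77,-1,0,0,0,0],[1,-0.77,-1,0,0,0,0],[1,-0.5,-0.7,0,0,0,0],[1,0,0,0,0,0,0]]'
```

```text
time_s: 2.17
ee_pos: [0.2606, 0.3191, 0.2314]
orientation: [0.1, 0.995, 0.0, 0.0]
contact_force: [0.1, -0.3, -0.4]
gripper_width: 0.0001
time_s: 2.8
ee_pos: [0.3439, 0.149, 0.2315]
orientation: [0.1, 0.995, 0.0, 0.0]
contact_force: [-0.5, 0.3, -1.1]
gripper_width: 0.0
time_s: 3.42
ee_pos: [0.4041, 0.0235, 0.2312]
orientation: [0.102, 0.995, 0.0, -0.0]
contact_force: [-0.3, 0.7, -0.7]
gripper_width: 0.0002
```

```bash
python3 - <<'E'
from h import *
P={n:bot.read_camera(n) for n in("wrist","side","scene")}
for n in P: cv2.imwrite(f"pics/c_{n}.png",P[n]["image"][:,:,::-1])
for q in ("lever_knob","start_top"):
  rs=[]
  for n in P:
    r=bot.pinpoint(P[n],q)
    print(q,n,[(round(x["conf"],2),np.round([x["centre"][1]*560,x["centre"][0]*420]).tolist(),np.round(onz(ray(P[n],x["centre"]),.12 if q[0]=="l" else .069),4).tolist()) for x in r[:2]])
s=bot.read_state(); print(s["ee_pos"],s["orientation"],s["time_s"])
E
```

```text
lever_knob wrist [(0.64, [237.0, 301.0], [0.473, -0.0304, 0.12])]
lever_knob side [(0.77, [299.0, 258.0], [0.4692, -0.0308, 0.12])]
lever_knob scene [(0.5, [288.0, 166.0], [0.4735, -0.0231, 0.12])]
start_top wrist []
start_top side []
start_top scene [(0.66, [216.0, 248.0], [0.4953, -0.3144, 0.069])]
[0.40380717 0.02497659 0.23136985] [9.98295157e-02 9.95004547e-01 7.52193957e-05 1.12894156e-04] 3.875
```

View pics/c_wrist.png

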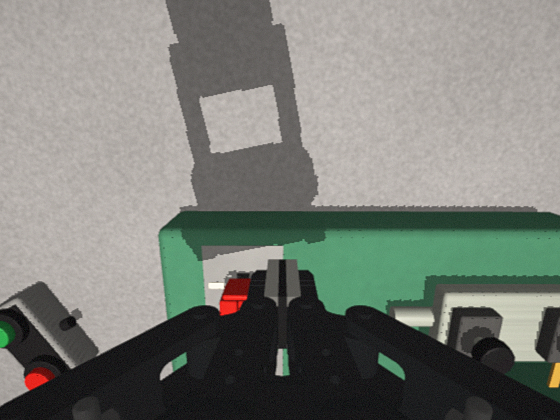

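The wrist image has the machine edge horizontal, so the tool is aligned with the slot. The knob is at (237,301) and all views agree on about (0.473, -0.028). I'll line up and go down.

```bash
python3 -m inch '[[1,-0.55,-0.65,0,0,0,0],[1,-0.55,-0.62,0.3,0,0,0],[1,0,0,0.9,0,0,0],[1,0,0,0.9,0,0,0],[1,0,0,0.9,0,0,0]]'
python3 -m inch '[[1,0,0,0.75,0,0,0],[1,0,0,0.5,0,0,0],[1,0,0,0,0,0,0]]'
python3 - <<'E'
from h import *
for n in("wrist","side"):cv2.imwrite(f"pics/d_{n}.png",bot.read_camera(n)["image"][:,:,::-1])
a=cv2.imread("pics/d_side.png")[180:330,180:380];cv2.imwrite("pics/d_sidez.png",cv2.resize(a,None,fx=4,fy=4))
s=bot.read_state();print(s["ee_pos"],s["contact_force"])
E
```

```text
time_s: 4.5
ee_pos: [0.4286, -0.0192, 0.1405]
orientation: [0.1, 0.995, 0.0, 0.0]
contact_force: [0.6, -0.2, -0.3]
gripper_width: -0.0
time_s: 4.88
ee_pos: [0.4282, -0.0192, 0.1031]
orientation: [0.1, 0.995, 0.0, -0.001]
contact_force: [-1.1, -0.6, -0.1]
gripper_width: -0.0003
[ 0.42913122 -0.0193789   0.10463473] [-0.54990624  0.67593422  0.62078814]
```

View pics/d_sidez.png

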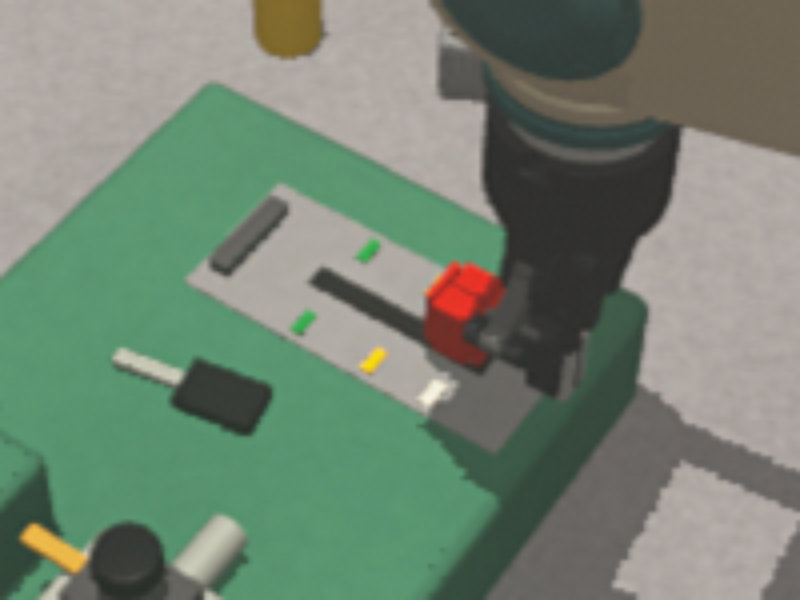

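View pics/d_wrist.png

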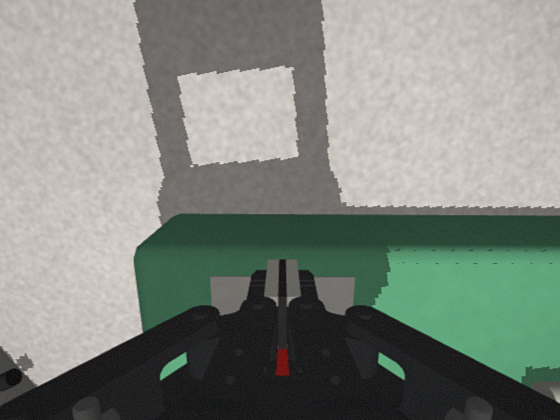

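The side view shows the fingers behind the knob, on the deck just off the near edge. The wrist view shows them centred on the slot plate (210–355, fingers at 282). Pushing now.

```bash
python3 -m inch '[[1,-0.4,0,0,0,0,0],[1,-0.3,0,0,0,0,0],[1,-0.3,0,0,0,0,0],[1,-0.3,0,0,0,0,0],[1,-0.3,0,0,0,0,0]]'
python3 -m inch '[[1,-0.3,0,0,0,0,0],[1,-0.3,0,0,0,0,0],[1,-0.3,0,0,0,0,0],[1,-0.2,0,0,0,0,0],[1,0,0,0,0,0,0]]'
```

```text
time_s: 5.6
ee_pos: [0.4761, -0.0291, 0.1043]
orientation: [0.1, 0.995, -0.0, -0.001]
contact_force: [-3.7, 0.3, 2.7]
gripper_width: -0.0002
time_s: 6.22
ee_pos: [0.5089, -0.0357, 0.1038]
orientation: [0.1, 0.995, 0.0, 0.0]
contact_force: [0.3, 0.3, 0.1]
gripper_width: -0.0002
```

```bash
python3 - <<'E'
from h import *
a=bot.read_camera("side")["image"][:,:,::-1][180:330,180:380];cv2.imwrite("pics/e_sidez.png",cv2.resize(a,None,fx=4,fy=4))
s=bot.read_state();print(s["ee_pos"],s["contact_force"])
E
```

```text
[ 0.50860474 -0.03563279  0.10363506] [0.19611046 0.77862775 0.26940191]
```

View pics/e_sidez.png

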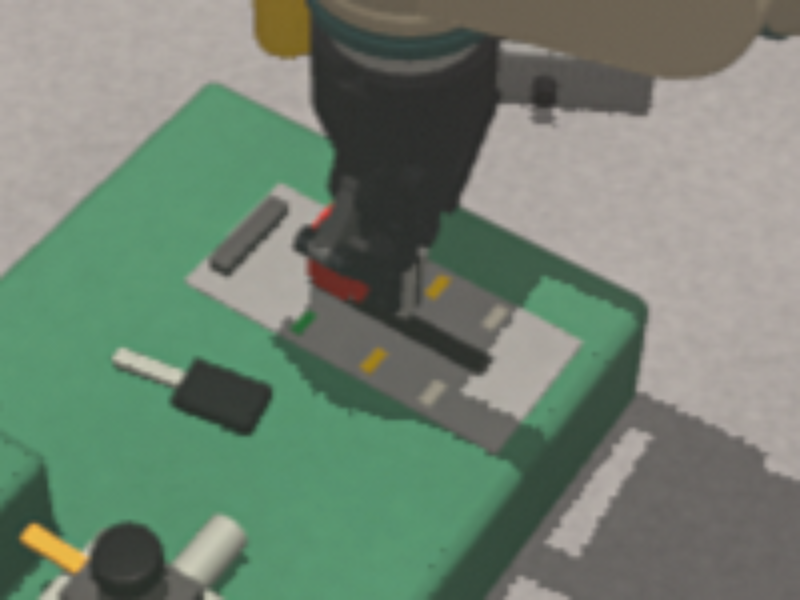

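The knob is almost at the green mark and the force is near zero. I'll go on in small steps until I feel the stop.

```bash
python3 -m inch '[[1,-0.15,0,0,0,0,0],[1,-0.1,0,0,0,0,0],[1,0,0,0,0,0,0]]'
python3 -m inch '[[1,-0.1,0,0,0,0,0],[1,0,0,0,0,0,0]]'
```

```text
time_s: 6.65
ee_pos: [0.5157, -0.0371, 0.1037]
orientation: [0.1, 0.995, 0.0, 0.0]
contact_force: [-0.0, 0.0, 0.0]
gripper_width: 0.0001
time_s: 6.9
ee_pos: [0.5162, -0.0372, 0.1038]
orientation: [0.1, 0.995, 0.0, -0.003]
contact_force: [-14.9, 2.3, 8.6]
gripper_width: -0.0004
```

A 15 N reaction with the TCP stalled at the predicted end, (0.516, -0.037). I'll back off, lift and check.

```bash
python3 -m inch '[[1,0.4,0,0,0,0,0],[1,0.6,0,0,0,0,0],[1,0.5,0,-0.5,0,0,0],[1,0,0,-1,0,0,0],[1,0,-0.5,-1,0,0,0]]'
python3 -m inch '[[1,0,-1,-0.5,0,0,0],[1,0,-1,0,0,0,0],[1,0,-1,0,0,0,0],[1,0,-1,0,0,0,0],[1,0,-1,0,0,0,0]]'
python3 - <<'E'
from h import *
P={n:bot.read_camera(n) for n in("side","wrist","scene")}
for n in P: cv2.imwrite(f"pics/f_{n}.png",P[n]["image"][:,:,::-1])
a=P["side"]["image"][:,:,::-1][150:330,180:380];cv2.imwrite("pics/f_sidez.png",cv2.resize(a,None,fx=3,fy=3))
for q in ("lever_knob","start_top","stop_top"):
  for n in P:
    r=bot.pinpoint(P[n],q)
    print(q,n,[(round(x["conf"],2),np.round([x["centre"][1]*560,x["centre"][0]*420]).tolist(),np.round(onz(ray(P[n],x["centre"]),.12 if q[0]=="l" else .069),4).tolist()) for x in r[:2]])
s=bot.read_state(); print(s["ee_pos"],s["orientation"],s["time_s"])
E
```

```text
time_s: 7.52
ee_pos: [0.471, -0.0429, 0.1797]
orientation: [0.1, 0.995, 0.0, 0.0]
contact_force: [-0.1, -0.7, -0.8]
gripper_width: 0.0002
time_s: 8.15
ee_pos: [0.441, -0.1913, 0.1939]
orientation: [0.1, 0.995, -0.0, 0.001]
contact_force: [-0.1, 0.2, -0.4]
gripper_width: 0.0002
lever_knob side [(0.84, [265.0, 241.0], [0.5408, -0.0431, 0.12])]
lever_knob wrist []
lever_knob scene [(0.49, [305.0, 180.0], [0.5451, -0.0479, 0.12])]
start_top side [(0.68, [334.0, 177.0], [0.4923, -0.3124, 0.069])]
start_top wrist [(0.69, [165.0, 286.0], [0.4887, -0.3124, 0.069])]
start_top scene [(0.65, [248.0, 256.0], [0.5668, -0.2923, 0.069]), (0.63, [214.0, 248.0], [0.4909, -0.3166, 0.069])]
stop_top side [(0.62, [300.0, 175.0], [0.5617, -0.2895, 0.069])]
stop_top wrist []
stop_top scene [(0.6, [245.0, 258.0], [0.5664, -0.2991, 0.069])]
[ 0.44143711 -0.18994194  0.19379442] [9.98996236e-02 9.94997518e-01 5.29200477e-05 4.80321512e-05] 8.75
```

View pics/f_sidez.png

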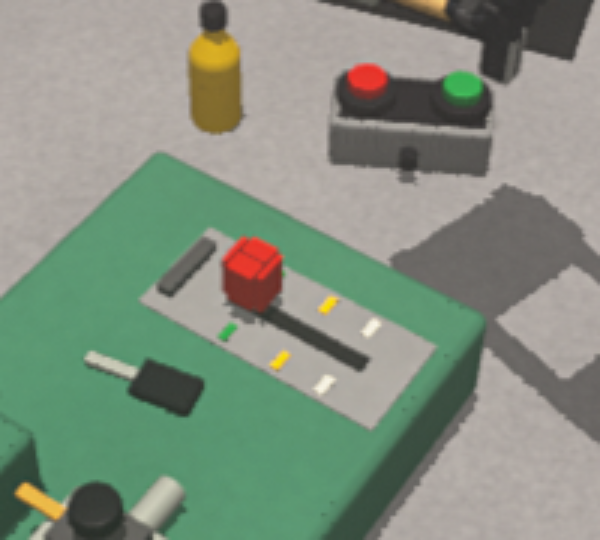

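View pics/f_wrist.png

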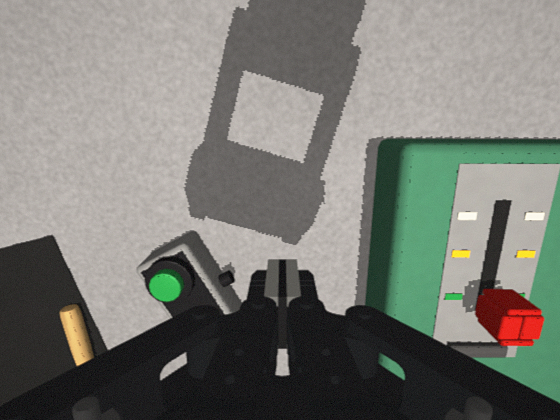

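The knob is now at the green marks, about 70 mm from where it started. I'll refine the green button position by colour.

```bash
python3 - <<'E'
from h import *
rs=[]
for n in("side","wrist","scene"):
    p=bot.read_camera(n);h=cv2.cvtColor(p["image"],cv2.COLOR_RGB2HSV)
    m=cv2.inRange(h,(50,150,110),(70,255,255))
    k,l,st,c=cv2.connectedComponentsWithStats(m)
    rows=sorted([(int(st[i,4]),c[i].round(1).tolist()) for i in range(1,k)],reverse=True)[:4]
    print(n,rows)
    c=min(rows,key=lambda r:np.linalg.norm(np.array(r[1])-{"side":(334,177),"wrist":(165,286),"scene":(214,248)}[n])+(0 if r[0]>40 else 99))[1]
    r=ray(p,(c[1]/420,c[0]/560));rs.append(r);print(onz(r,.069))
print(tri(rs),tri(rs[:2]))
E
```

```text
side [(73, [333.7, 178.1]), (7, [255.3, 260.3])]
[ 0.49191693 -0.31012986  0.069     ]
wrist [(705, [159.3, 286.7]), (96, [447.5, 296.5]), (10, [516.6, 294.7])]
[ 0.49011416 -0.31292503  0.069     ]
scene [(101, [215.0, 249.3])]
[ 0.49572978 -0.3186568   0.069     ]
(array([ 0.49250549, -0.3155268 ,  0.06422219]), [0.7, 0.3, 0.5]) (array([ 0.49302418, -0.31604645,  0.06328023]), [0.4, 0.4])
```

```bash
python3 -m inch '[[1,-0.62,-0.94,0,0,0,0],[1,-0.62,-0.94,0,0,0,0],[1,-0.62,-0.94,0,0,0,0],[1,-0.64,-0.94,0.5,0,0,0],[1,0,0,1,0,0,0]]'
python3 -m inch '[[1,0,0,1,0,0,0],[1,0,0,0.8,0,0,0],[1,0,0,0,0,0,0]]'
python3 - <<'E'
from h import *
P={n:bot.read_camera(n) for n in("side","wrist","scene")}
a=P["side"]["image"][:,:,::-1][110:220,260:400];b=P["scene"]["image"][:,:,::-1][190:300,160:300]
cv2.imwrite("pics/g.png",cv2.resize(np.hstack([a,b]),(784,308)));cv2.imwrite("pics/g_w.png",P["wrist"]["image"][:,:,::-1])
s=bot.read_state(); print(s["ee_pos"],s["contact_force"])
E
```

```text
time_s: 9.52
ee_pos: [0.4931, -0.318, 0.1489]
orientation: [0.101, 0.995, -0.001, 0.001]
contact_force: [-0.2, 0.1, -0.5]
gripper_width: 0.0
time_s: 9.9
ee_pos: [0.4912, -0.315, 0.0925]
orientation: [0.1, 0.995, 0.001, -0.002]
contact_force: [0.2, -0.2, 1.0]
gripper_width: -0.0001
[ 0.49292088 -0.3162565   0.09634374] [-0.49972589  0.77477341  0.33377036]
```

View pics/g.png

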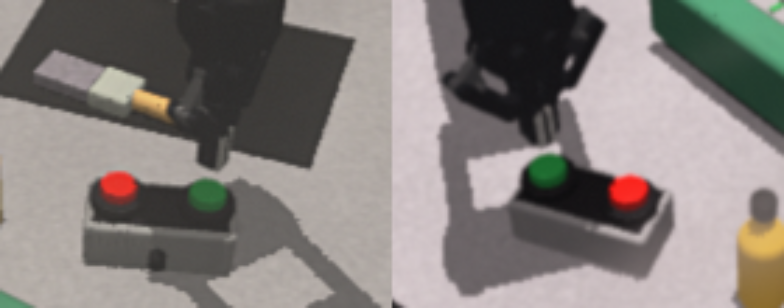

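View pics/g_w.png

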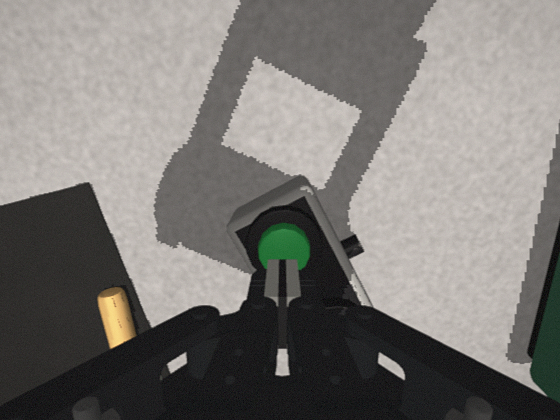

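The wrist view shows the fingertips centred on the green button (column 284), and the side and scene views show them directly above it. Pressing.

```bash
python3 -m inch '[[1,0,0,0.4,0,0,0],[1,0,0,0.3,0,0,0],[1,0,0,0.15,0,0,0],[1,0,0,0,0,0,0]]'
python3 -m inch '[[1,0,0,0.1,0,0,0],[1,0,0,0,0,0,0]]'
python3 -m inch '[[1,0,0,0.1,0,0,0],[1,0,0,0,0,0,0]]'
```

```text
time_s: 10.55
ee_pos: [0.4921, -0.3157, 0.0687]
orientation: [0.1, 0.995, 0.0, -0.0]
contact_force: [0.4, -0.8, -0.8]
gripper_width: -0.0002
time_s: 10.8
ee_pos: [0.4926, -0.316, 0.0666]
orientation: [0.1, 0.995, -0.0, 0.0]
contact_force: [0.2, -0.9, 2.3]
gripper_width: 0.0001
time_s: 11.05
ee_pos: [0.4926, -0.316, 0.0636]
orientation: [0.1, 0.995, -0.0, 0.0]
contact_force: [0.4, -0.2, 2.8]
gripper_width: -0.0001
```

```bash
python3 -m inch '[[1,0,0,0.1,0,0,0],[1,0,0,0,0,0,0]]'
python3 -m inch '[[1,0,0,0.1,0,0,0],[1,0,0,0,0,0,0]]'
```

```text
time_s: 11.3
ee_pos: [0.4926, -0.3161, 0.061]
orientation: [0.1, 0.995, -0.0, 0.001]
contact_force: [-0.6, -0.3, 7.4]
gripper_width: -0.0002
time_s: 11.55
ee_pos: [0.4928, -0.3162, 0.0607]
orientation: [0.1, 0.995, -0.001, 0.001]
contact_force: [-8.1, 5.5, 23.6]
gripper_width: -0.0002
```

The force rose to about 7 N and then the button bottomed out at 0.061, about 6 mm below first contact. I'll take a quick look while it is down, then release.

```bash
python3 - <<'E'
from h import *
P={n:bot.read_camera(n) for n in("side","scene")}
a=P["side"]["image"][:,:,::-1][110:220,260:400];b=P["scene"]["image"][:,:,::-1][190:300,160:300]
cv2.imwrite("pics/i.png",cv2.resize(np.hstack([a,b]),(784,308)))
E
python3 -m inch '[[1,0,0,-0.3,0,0,0],[1,0,0,-0.5,0,0,0],[1,0,0,-1,0,0,0],[1,0,0,-1,0,0,0],[1,0,0,-1,0,0,0]]'
python3 -m inch '[[1,0.8,0,-0.5,0,0,0],[1,0.8,0,0,0,0,0],[1,0.8,0,0,0,0,0],[1,0,0,0,0,0,0]]'
python3 - <<'E'
from h import *
P={n:bot.read_camera(n) for n in("side","wrist","scene")}
cv2.imwrite("pics/j.png",cv2.resize(P["side"]["image"][:,:,::-1],(400,300)))
cv2.imwrite("pics/j.png",np.hstack([cv2.resize(P[n]["image"][:,:,::-1],(400,300)) for n in("side","scene")]))
for q in ("lever_knob","fob","oil","brush","start_top"):
  rs=[]
  for n in("side","scene"):
    r=bot.pinpoint(P[n],q)
    if r: rs.append(ray(P[n],r[0]["centre"]))
  if len(rs)==2: print(q,tri(rs))
s=bot.read_state();print(s["ee_pos"],s["contact_force"],s["time_s"])
E
```

```text
time_s: 12.28
ee_pos: [0.492, -0.3156, 0.172]
orientation: [0.1, 0.995, 0.0, -0.001]
contact_force: [1.0, -0.8, 1.1]
gripper_width: -0.0001
time_s: 12.78
ee_pos: [0.4209, -0.3013, 0.1864]
orientation: [0.101, 0.995, 0.0, -0.0]
contact_force: [0.8, 0.0, 0.3]
gripper_width: 0.0001
lever_knob (array([ 0.53681822, -0.04139751,  0.11887396]), [3.4, 3.4])
fob (array([ 0.62001505, -0.08642708,  0.1804974 ]), [31.7, 31.7])
oil (array([ 0.67178586, -0.27612936,  0.00265329]), [3.0, 3.0])
brush (array([ 0.60380273, -0.46599243, -0.00240992]), [0.3, 0.3])
start_top (array([ 0.49726148, -0.317256  ,  0.06919172]), [3.3, 3.3])
[ 0.42180924 -0.30145071  0.18620802] [ 0.04809854 -0.8507879   0.35449324] 13.425
```

View pics/i.png

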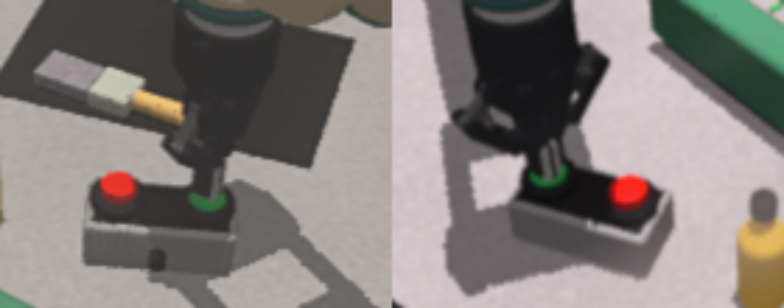

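View pics/j.png

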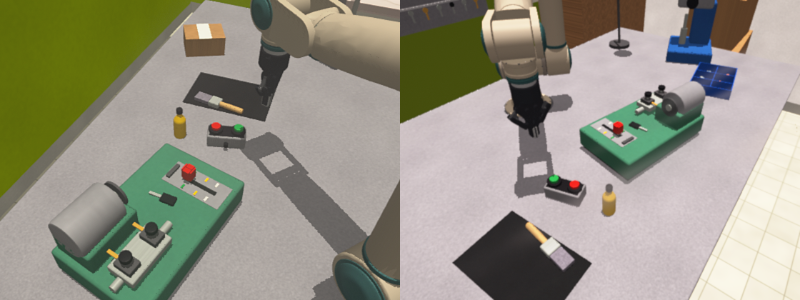

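The fingers were on the green button with it sunk to its housing. It is now back up, the lever is home, and the fob, oil and brush are unmoved in the images. The fob triangulation missed (32 mm residual between rays), but in the picture it lies where it was.

```bash
python3 -c "
from plant import bot
print(bot.close_job())"
```

```text
the job is handed in; nothing more can be done
None
```

The lever is at its second stop, and the green button was pressed to the bottom and released. I handed the job in at about 13.5 s and no verdict was reported.

- **Lever:** I pushed the red knob with the shut fingers, touching only its near face. At the end it met about 15 N and the fingers stalled at the predicted stop. In the images afterwards the knob stands at the green marks. The first measurement put it 70 mm along, and the last, looser one about 65 mm (rays 3 mm apart).
- **Green button:** I pressed it only after the lever was home. It went down about 6 mm and bottomed out at 24 N, and the last picture shows it back up. I never touched the red button.
- **Left alone:** The oil bottle and brush measured within 5 to 7 mm of their first readings, which is about the measuring noise. The final measurement of the key fob failed because the two camera views disagreed by about 30 mm. In the picture it lies where it was.
- **Robot:** It was clear of everything at the end, with under 1 N on the force reading.

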